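# Take the wrongly packed bolt out of the fastener case

## Task

Swing the lid of the blue fastener case up and open, and check its three compartments against the picture plates on the ledge in front of them: one compartment that is marked for a nut has a bolt in it. Put that bolt in the blue parts tray, leave the two correctly packed bolts in their compartments, and shut the lid again. Do not disturb the tape roll or the screwdriver.

Things in the scene. Friction and masses are not known exactly. Their poses are not given: they have to be found in the camera images.
- case: blue metal fastener case, fixed. Box 274 (y) x 108 (x) mm, walls 4 mm, rim 45 mm above the bench, two partitions 34 mm high: three compartments side by side, pitch 90 mm. Origin: on the bench under the middle of the compartments; x points to the hinge (away from the robot), y left, z up. Hinge block behind, to x = +68 mm; label ledge in front, to x = -128 mm, 6 mm high with a 10 mm edge
- lid (a joint): angle of the grey lid: 0 shut (level), grows as it swings up and away from the robot, stop at 1.9 rad (leaning back past upright). The hinge is stiff and holds the lid at any angle; about 3 N at the lip moves it. May stand a little ajar at the start. Lid plate 278 mm wide, 5 mm thick, 120 mm from hinge axis to front edge
- lid_hinge (a point): middle of the hinge axis: 64 mm behind the case's origin, 46 mm above the bench; the axis runs along the case's y
- lid_lip (a point): middle of the front edge of the black finger lip, which stands out 20 mm past the lid's front edge, 64 mm wide (y), 6 mm thick; 140 mm from the hinge axis, at half thickness (3 mm above the lid's underside); turns with the lid. Lid shut: the lip's underside is 46 mm above the bench, 36 mm above the picture plates
- place_1 (a point): centre of the floor of the left compartment (86 mm along the case's y, 100 mm along its x; floor 6 mm above the bench); axes as the case's
- place_2 (a point): centre of the floor of the middle compartment (86 mm along the case's y, 100 mm along its x; floor 6 mm above the bench); axes as the case's
- place_3 (a point): centre of the floor of the right compartment (86 mm along the case's y, 100 mm along its x; floor 6 mm above the bench); axes as the case's
- picture_nut: white picture plate 44 x 76 x 3 mm (x, y, z), fixed on the ledge in front of one compartment (its centre 100 mm in front of that compartment's centre); origin under its middle, axes as the case's. Black raised picture: a hexagon nut with a round hole, 40 mm across. The compartment behind this plate should hold no bolt
- picture_bolt_a: white picture plate 44 x 76 x 3 mm (x, y, z), fixed on the ledge in front of one compartment (its centre 100 mm in front of that compartment's centre); origin under its middle, axes as the case's. Black raised picture: a bolt seen from the side, 60 mm long. The compartment behind it is for a bolt
- picture_bolt_b: white picture plate 44 x 76 x 3 mm (x, y, z), fixed on the ledge in front of one compartment (its centre 100 mm in front of that compartment's centre); origin under its middle, axes as the case's. Black raised picture: a bolt seen from the side, 60 mm long. The compartment behind it is for a bolt
- bolt_1: M16 hexagon bolt, bright grey steel, 81 mm long, 0.16 kg, in the left compartment at the start. Origin: under its middle, on the surface it lies on; its y axis runs along the shank. Head (29 mm wide, 26 mm high) at the +y end, shank 16 mm; to the fingers it narrows evenly from head to point (about 22 mm at the origin); centre of mass some 7 mm from the origin towards the head
- bolt_2: M16 hexagon bolt, bright grey steel, 81 mm long, 0.16 kg, in the middle compartment at the start. Origin: under its middle, on the surface it lies on; its y axis runs along the shank. Head (29 mm wide, 26 mm high) at the +y end, shank 16 mm; to the fingers it narrows evenly from head to point (about 22 mm at the origin); centre of mass some 7 mm from the origin towards the head
- bolt_3: M16 hexagon bolt, bright grey steel, 81 mm long, 0.16 kg, in the right compartment at the start. Origin: under its middle, on the surface it lies on; its y axis runs along the shank. Head (29 mm wide, 26 mm high) at the +y end, shank 16 mm; to the fingers it narrows evenly from head to point (about 22 mm at the origin); centre of mass some 7 mm from the origin towards the head
- tray: blue open parts tray, fixed to the bench, 110 x 160 x 35 mm (x, y, z); origin under its centre at bench level. Floor 2 mm thick, walls 3 mm; a partition 28 mm high across it at y = -10 mm leaves the larger, 87 mm section centred at y = +34 mm (104 mm along x). Stands left or right of the case
- tape: black roll of insulating tape lying flat, 92 mm across, 19 mm high, loose; origin under its centre. Bystander: leave it where it is
- screwdriver: green-handled screwdriver lying on the bench behind the case, 27 x 180 x 26 mm, loose; origin under the middle. Bystander: leave it where it is

How it is judged:
On the way, in this order (a step that is already met when the one before it is completed fails the run):
1. the lid is open (more than 1.2 rad) (value of joint lid above 1.2 rad), for 0.2 s.
2. the bolt from the compartment marked for a nut lies in the tray, the other two in their compartments (((y of picture_nut in the frame of place_1 between -0.03 and 0.03 m and (x of bolt_1 in the frame of tray between -0.054 and 0.054 m and y of bolt_1 in the frame of tray between -0.079 and 0.079 m and z of bolt_1 in the frame of tray below 0.035 m and linear speed of bolt_1 below 0.03 m/s) and (y of bolt_2 in the frame of place_2 between -0.043 and 0.043 m and x of bolt_2 in the frame of place_2 between -0.048 and 0.048 m and z of bolt_2 in the frame of place_2 between -0.025 and 0.025 m) and (y of bolt_3 in the frame of place_3 between -0.043 and 0.043 m and x of bolt_3 in the frame of place_3 between -0.048 and 0.048 m and z of bolt_3 in the frame of place_3 between -0.025 and 0.025 m)) or (y of picture_nut in the frame of place_2 between -0.03 and 0.03 m and (x of bolt_2 in the frame of tray between -0.054 and 0.054 m and y of bolt_2 in the frame of tray between -0.079 and 0.079 m and z of bolt_2 in the frame of tray below 0.035 m and linear speed of bolt_2 below 0.03 m/s) and (y of bolt_1 in the frame of place_1 between -0.043 and 0.043 m and x of bolt_1 in the frame of place_1 between -0.048 and 0.048 m and z of bolt_1 in the frame of place_1 between -0.025 and 0.025 m) and (y of bolt_3 in the frame of place_3 between -0.043 and 0.043 m and x of bolt_3 in the frame of place_3 between -0.048 and 0.048 m and z of bolt_3 in the frame of place_3 between -0.025 and 0.025 m)) or (y of picture_nut in the frame of place_3 between -0.03 and 0.03 m and (x of bolt_3 in the frame of tray between -0.054 and 0.054 m and y of bolt_3 in the frame of tray between -0.079 and 0.079 m and z of bolt_3 in the frame of tray below 0.035 m and linear speed of bolt_3 below 0.03 m/s) and (y of bolt_1 in the frame of place_1 between -0.043 and 0.043 m and x of bolt_1 in the frame of place_1 between -0.048 and 0.048 m and z of bolt_1 in the frame of place_1 between -0.025 and 0.025 m) and (y of bolt_2 in the frame of place_2 between -0.043 and 0.043 m and x of bolt_2 in the frame of place_2 between -0.048 and 0.048 m and z of bolt_2 in the frame of place_2 between -0.025 and 0.025 m)))), for 0.2 s.
At the end, for the whole second after the job is handed in: The lid is shut (under 0.06 rad) and still; the bolt from behind the nut picture lies at rest in the parts tray (its middle inside the tray's outline, under 35 mm up); the other two bolts lie in their own compartments (middle within 43 mm sideways, 48 mm lengthwise, 25 mm in height) (value of joint lid below 0.06 rad and velocity of joint lid between -0.05 and 0.05 rad/s and ((y of picture_nut in the frame of place_1 between -0.03 and 0.03 m and (x of bolt_1 in the frame of tray between -0.054 and 0.054 m and y of bolt_1 in the frame of tray between -0.079 and 0.079 m and z of bolt_1 in the frame of tray below 0.035 m and linear speed of bolt_1 below 0.03 m/s) and (y of bolt_2 in the frame of place_2 between -0.043 and 0.043 m and x of bolt_2 in the frame of place_2 between -0.048 and 0.048 m and z of bolt_2 in the frame of place_2 between -0.025 and 0.025 m) and (y of bolt_3 in the frame of place_3 between -0.043 and 0.043 m and x of bolt_3 in the frame of place_3 between -0.048 and 0.048 m and z of bolt_3 in the frame of place_3 between -0.025 and 0.025 m)) or (y of picture_nut in the frame of place_2 between -0.03 and 0.03 m and (x of bolt_2 in the frame of tray between -0.054 and 0.054 m and y of bolt_2 in the frame of tray between -0.079 and 0.079 m and z of bolt_2 in the frame of tray below 0.035 m and linear speed of bolt_2 below 0.03 m/s) and (y of bolt_1 in the frame of place_1 between -0.043 and 0.043 m and x of bolt_1 in the frame of place_1 between -0.048 and 0.048 m and z of bolt_1 in the frame of place_1 between -0.025 and 0.025 m) and (y of bolt_3 in the frame of place_3 between -0.043 and 0.043 m and x of bolt_3 in the frame of place_3 between -0.048 and 0.048 m and z of bolt_3 in the frame of place_3 between -0.025 and 0.025 m)) or (y of picture_nut in the frame of place_3 between -0.03 and 0.03 m and (x of bolt_3 in the frame of tray between -0.054 and 0.054 m and y of bolt_3 in the frame of tray between -0.079 and 0.079 m and z of bolt_3 in the frame of tray below 0.035 m and linear speed of bolt_3 below 0.03 m/s) and (y of bolt_1 in the frame of place_1 between -0.043 and 0.043 m and x of bolt_1 in the frame of place_1 between -0.048 and 0.048 m and z of bolt_1 in the frame of place_1 between -0.025 and 0.025 m) and (y of bolt_2 in the frame of place_2 between -0.043 and 0.043 m and x of bolt_2 in the frame of place_2 between -0.048 and 0.048 m and z of bolt_2 in the frame of place_2 between -0.025 and 0.025 m)))); the robot touches nothing.
It fails at once if the tape is disturbed (moved more than 30 mm) (distance of tape from where it was at the start of the episode above 0.03 m).
It fails at once if the screwdriver is disturbed (moved more than 30 mm) (distance of screwdriver from where it was at the start of the episode above 0.03 m).
It fails at once if a bolt is lifted out (above 90 mm) although its compartment is marked for a bolt ((not (y of picture_nut in the frame of place_1 between -0.03 and 0.03 m) and height (world z) of bolt_1 above 0.09 m) or (not (y of picture_nut in the frame of place_2 between -0.03 and 0.03 m) and height (world z) of bolt_2 above 0.09 m) or (not (y of picture_nut in the frame of place_3 between -0.03 and 0.03 m) and height (world z) of bolt_3 above 0.09 m)).
It also fails if it takes over 70 s, if anything falls off the work surface, if the arm or the gripper's body presses on something with over 40 N, if the wrist force passes 120 N, or if a joint passes its speed limit or range.

## Robot

A 6-joint arm with a two-finger parallel gripper is mounted at the origin on a cart in front of the work surface, level with it; the furniture and walls round the work are solid. World frame = base frame: x ahead of the robot, y to its left, z up, the work surface at z = 0. Lengths are in m, angles in rad, forces in N, time in s.
With the tool pointing down it reaches from about 0.325 to 0.85 m from the base axis. Payload 4.4 kg.
Tool frame: the origin (TCP) lies midway between the tips of the shut fingers; the grasp point (between the pads) lies 19 mm behind it; z points along the fingers, y is the direction in which the jaws open and shut (so a half turn about z gives the same grasp; the last joint's range is limited). The gripper opens to 94 mm and grips with 3 to 60 N. Pads are 16 mm wide; open, the fingers measure 119 mm over their backs; the gripper's body (75 mm by 177 mm) begins 78 mm behind the grasp point.
Start: joints at [1.159, 0.207, 1.542, -0, 1.393, -0.15], TCP at [0.149, 0.555, 0.205] pointing down, gripper open.
Joint ranges: [-2.73, 2.73], [-0.86, 2.22], [0.23, 2.46], [-1.11, 4.25], [0.08, 2.63], [-2.82, 2.82]. Speed limits (rad/s): [2.79, 2.79, 3.14, 3.14, 3.14, 3.14].

## Interface

Orientations are given as a unit quaternion [w, x, y, z].
In Python, from workcell import manip, grab_frame gives the robot as it stands. The module is installed in compiled form; this text tells all that it offers.
- The arm moves only by the tool jog_arm, never from a script. Its argument "motion" is one flat list of numbers, 4 for each row, row after row: the shift along the tool's x, y, z in cm, then the turn about the tool's z in rad. A call has 1 to 5 rows; each row shifts and turns the pose as measured when the row begins, along the tool's axes as they then stand; what a row does not reach is not made up. A row lasts 1/10 s, in which the tool goes at most 50 mm and 8.59 degrees, less where a joint would pass 70% of its speed; a pose out of reach is approached as far as the arm can. A call is refused whole if a number of a shift passes 5 or a number of a turn 0.15, either way. A call with a gripper value outside its range is refused whole. "jaw" is the opening, from 0 (shut) to 1 (fully open), set as the call begins (left out, the last holds). The fingers move at their own pace and stop on an object; the grip force is fixed at half the most. Time passes only in rows, so rows that do not move let the fingers close. It gives the time, the measured TCP pose, the force and the opening at its end, in the units of the state.
- manip.state(): the state, without advancing time (a new reading comes with each control period).
- grab_frame(name): name is "scene" or "top" or "wrist"; returns a dict with "img" (384x512x3 uint8, red, green, blue), "range_z" (384x512 float32, m along the optical axis (not along the pixel's ray), 0 where there is no reading), "K" (3x3 intrinsics, pixels), "origin" and "attitude" of the camera in the world. Camera axes: x right, y down, z forward; pixel columns grow to the right and rows downward; lengths in m; the calibration is good to about 2 mm. A picture is of the moment at which its call begins.
- manip.job_done(): hands the job in, once; it reports no verdict.
The state is a dict: "time": time; "q": joint angles; "dq": joint speeds; "tau": joint torques, N m; "ee_pos": TCP position; "tcp_rot": TCP orientation; "ft_force": force on the tool from outside, world axes, zero at the start; "ft_torque": the same for the moment, N m; "width": opening from 0.0 (shut) to 1.0 (fully open).
Only numpy, scipy, OpenCV 4.12 (cv2) and the standard library are available. Lean on these libraries where they do the work, as an engineer would, in place of code of your own. Each camera call takes 0.05 s, during which the arm holds its last target.

## Working session

There is one attempt and no reset: what is moved stays moved. The work goes in short steps, Python scripts to look and compute and a tool call to move; the robot and the scene stay as the last step left them, time stands still between calls to the robot, and variables do not carry over. Pictures are saved under pics/ and viewed, and the job is handed in when it is done.

Besides the shell and the picture viewer there is one more tool, called after "Request:" by a JSON object that holds its "fn" and its "kwargs", one argument or row to a line. jog_arm: Moves the arm, as the interface text tells. Its arguments: {"type":"object","properties":{"motion":{"type":"array"},"jaw":{"type":"number"}},"required":["motion"]}

```bash
mkdir -p pics; ls; python3 - <<'E'
from workcell import manip, grab_frame
import cv2, numpy as np
s=manip.state(); print(s)
for n in ["scene","top","wrist"]:
    f=grab_frame(n); np.savez(f"{n}0.npz",**f)
    cv2.imwrite(f"pics/{n}0.png",f["img"][:,:,::-1]); print(n,f["K"].tolist(),f["origin"],f["attitude"])
E
```

```text
pics
{'time': 0.0, 'q': array([ 1.15849685e+00,  2.07377457e-01,  1.54289687e+00, -4.38514165e-05,
        1.39344274e+00, -1.50506443e-01]), 'dq': array([ 1.30802666e-03,  1.25831409e-05, -5.52968127e-04,  2.02426733e-04,
        8.30068206e-04, -1.75851007e-04]), 'tau': array([ 2.37683969e-03, -3.70881379e+01, -2.81415814e+01,  6.98120054e-02,
        3.61345557e-02, -1.64482353e-04]), 'ee_pos': array([0.14853699, 0.55469324, 0.204342  ]), 'tcp_rot': array([-2.74249337e-04,  1.30519109e-01,  9.91445225e-01, -1.02641734e-03]), 'ft_force': array([ 0.43338753, -0.9889092 , -0.07544708]), 'ft_torque': array([0.02215596, 0.00564654, 0.02823984]), 'width': 1.0004274679225833}
scene [[355.04098463552793, 0.0, 252.21004738405261], [0.0, 355.04098463552793, 197.17270349698344], [0.0, 0.0, 1.0]] [ 0.16513514 -0.93772265  0.69219473] [-0.47863018  0.84524397 -0.21164278  0.10808844]
top [[479.50827612203386, 0.0, 254.44771565761644], [0.0, 479.50827612203386, 189.22700099200762], [0.0, 0.0, 1.0]] [0.43405112 0.00705055 1.48325943] [ 0.04909678 -0.69879014  0.71153777 -0.05473437]
wrist [[316.9196147429547, 0.0, 257.4544149172774], [0.0, 316.9196147429547, 186.50951403147693], [0.0, 0.0, 1.0]] [0.06802101 0.57718412 0.38397782] [0.11689909 0.78490032 0.60205109 0.08832085]
```

View pics/scene0.png

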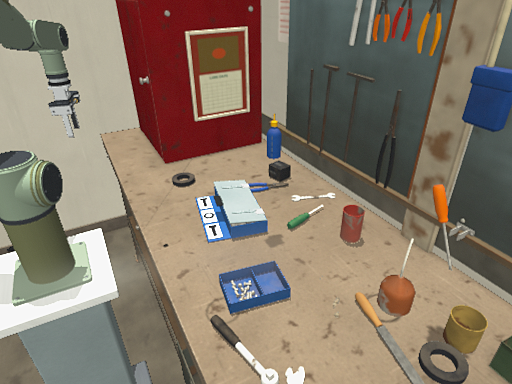

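View pics/top0.png

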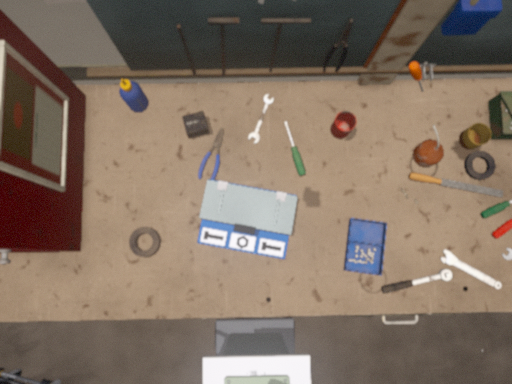

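View pics/wrist0.png

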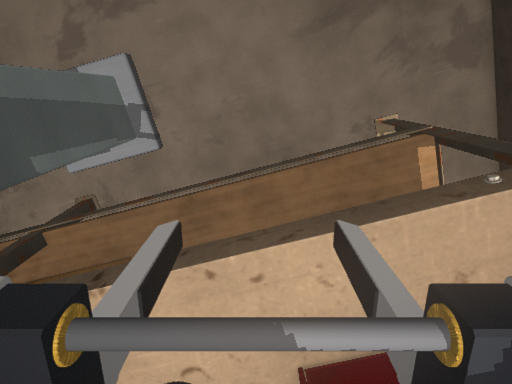

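```bash
cat > h.py <<'E'
import numpy as np, cv2
from scipy.spatial.transform import Rotation as R
def Rm(q): return R.from_quat([q[1],q[2],q[3],q[0]]).as_matrix()
def ray(f,u,v):
    K=f["K"]; d=np.array([(u-K[0,2])/K[0,0],(v-K[1,2])/K[1,1],1.0]); return Rm(f["attitude"])@d
def onplane(f,u,v,z):
    d=ray(f,u,v); o=np.array(f["origin"]); return o+d*(z-o[2])/d[2]
def cloud(f):
    K=f["K"]; h,w=f["range_z"].shape; u,v=np.meshgrid(np.arange(w),np.arange(h)); Z=f["range_z"]
    P=np.stack([(u-K[0,2])/K[0,0]*Z,(v-K[1,2])/K[1,1]*Z,Z],-1)
    return P@Rm(f["attitude"]).T+np.array(f["origin"])
def proj(f,p):
    c=Rm(f["attitude"]).T@(np.array(p)-np.array(f["origin"])); K=f["K"]
    return K[0,0]*c[0]/c[2]+K[0,2],K[1,1]*c[1]/c[2]+K[1,2]
E
python3 - <<'E'
import cv2,numpy as np
from h import *
f=dict(np.load("top0.npz")); im=f["img"][:,:,::-1]
a=cv2.resize(im[165:275,180:400],None,fx=3.6,fy=3.6,interpolation=cv2.INTER_CUBIC); cv2.imwrite("pics/top0z.png",a)
g=dict(np.load("scene0.npz")); im=g["img"][:,:,::-1]
a=cv2.resize(im[160:320,160:340],None,fx=3.7,fy=3.7,interpolation=cv2.INTER_CUBIC); cv2.imwrite("pics/scene0z.png",a)
C=cloud(f)
for u,v in [(150,300),(245,205),(220,200),(280,210),(240,240),(205,186),(145,230),(365,230)]: print(u,v,C[v,u].round(4))
hsv=cv2.cvtColor(f["img"],cv2.COLOR_RGB2HSV)
# white plates
m=((hsv[...,1]<40)&(hsv[...,2]>200)).astype(np.uint8); m[:225]=0;m[262:]=0;m[:,:190]=0;m[:,300:]=0
cs,_=cv2.findContours(m,cv2.RETR_EXTERNAL,cv2.CHAIN_APPROX_NONE)
for c in cs:
    if cv2.contourArea(c)>60:
        r=cv2.minAreaRect(c); print("plate",r, onplane(f,*r[0],0.009).round(4), [onplane(f,*b,0.009)[:2].round(4).tolist() for b in cv2.boxPoints(r)])
E
```

```text
150 300 [ 0.3204  0.3163 -0.0075]
245 205 [0.5979 0.0228 0.0566]
220 200 [0.6133 0.0969 0.0652]
280 210 [ 0.5808 -0.0814  0.0587]
240 240 [0.4959 0.0403 0.0106]
205 186 [ 6.665e-01  1.477e-01 -5.000e-04]
145 230 [0.5314 0.3296 0.0154]
365 230 [ 0.5202 -0.3469 -0.0024]
plate ((270.9999694824219, 246.99998474121094), (25.759506225585938, 15.384149551391602), 10.304845809936523) [ 0.4729 -0.054   0.009 ] [[0.4578, -0.0108], [0.5036, -0.0201], [0.4881, -0.0974], [0.4425, -0.0877]]
plate ((242.1160125732422, 241.61199951171875), (25.670063018798828, 15.473592758178711), 10.30484676361084) [0.4909 0.0339 0.009 ] [[0.4756, 0.0769], [0.5218, 0.068], [0.5063, -0.0092], [0.4603, 0.0001]]
plate ((213.2263946533203, 236.29244995117188), (25.738964080810547, 15.357378005981445), 10.619654655456543) [0.5088 0.1221 0.009 ] [[0.4938, 0.1652], [0.5397, 0.1564], [0.5238, 0.0789], [0.478, 0.088]]
```

View pics/top0z.png

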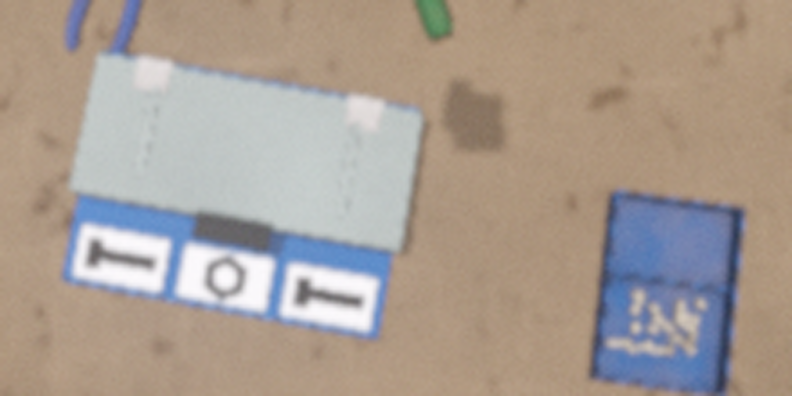

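View pics/scene0z.png

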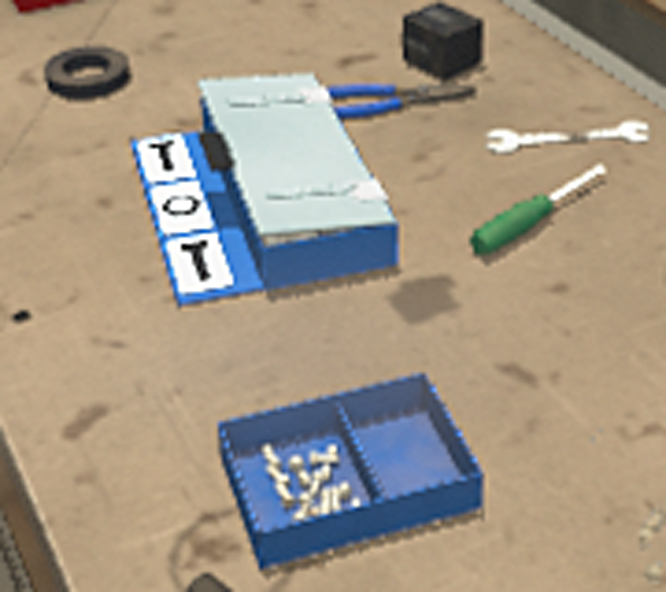

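```bash
cat >> h.py <<'E'
CY=-0.2006; CX=np.array([np.cos(CY),np.sin(CY),0]); CYV=np.array([-np.sin(CY),np.cos(CY),0]); CO=np.array([0.5889,0.0139,0])
def w2c(p): d=np.asarray(p)-CO; return np.stack([d@CX,d@CYV,d[...,2]],-1)
def c2w(x,y,z): return CO+x*CX+y*CYV+np.array([0,0,z])
def delta(s,tw,yaw=None):
    T=Rm(s["tcp_rot"]); return (T.T@(np.asarray(tw)-s["ee_pos"])*100).round(2)
def yawy(s):
    y=Rm(s["tcp_rot"])[:,1]; return np.arctan2(-y[0],y[1])
E
python3 - <<'E'
import cv2
from h import *
f=dict(np.load("top0.npz")); C=cloud(f); hsv=cv2.cvtColor(f["img"],cv2.COLOR_RGB2HSV)
P=w2c(C)
m=(abs(P[...,1])<.12)&(P[...,0]>-0.04)&(P[...,0]<0.04)&(P[...,2]>.02)
A=np.c_[P[m][:,0],P[m][:,1],np.ones(m.sum())]; print(np.linalg.lstsq(A,P[m][:,2],rcond=None)[0],m.sum())
m=(abs(P[...,1])<.1)&(P[...,0]>-0.123)&(P[...,0]<-0.08); print("plate z",np.median(P[m][:,2]))
b=(P[...,0]<-.2)&(P[...,0]>-.25)&(abs(P[...,1])<.2); print("bench",np.median(P[b][:,2]))
d=((hsv[...,2]<90)).astype(np.uint8); d[:222]=0; d[236:]=0; d[:,:225]=0;d[:,265:]=0
ys,xs=np.nonzero(d); print(xs.min(),xs.max(),ys.min(),ys.max()); 
c=onplane(f,xs.mean(),ys.mean(),.052); print("lip centre",c,w2c(c))
# lid corners
l=((hsv[...,1]<50)&(hsv[...,2]>140)).astype(np.uint8); l[:178]=0; l[238:]=0; l[:,:190]=0;l[:,305:]=0
cs,_=cv2.findContours(l,cv2.RETR_EXTERNAL,cv2.CHAIN_APPROX_NONE); c=max(cs,key=cv2.contourArea); r=cv2.minAreaRect(c)
print(r); print([w2c(onplane(f,*q,.055)).round(4).tolist() for q in cv2.boxPoints(r)])
# tray
t=((hsv[...,0]>100)&(hsv[...,0]<130)&(hsv[...,1]>90)).astype(np.uint8); t[:,:330]=0;t[:,400:]=0;t[:210]=0;t[285:]=0
cs,_=cv2.findContours(t,cv2.RETR_EXTERNAL,cv2.CHAIN_APPROX_NONE); c=max(cs,key=cv2.contourArea); r=cv2.minAreaRect(c)
print(r,onplane(f,*r[0],.035),[onplane(f,*q,.035)[:2].round(3).tolist() for q in cv2.boxPoints(r)])
print("screwdriver handle",onplane(f,298,165,.01),onplane(f,286,124,.01),"tape",onplane(f,145,242,.019))
E
```

```text
[-0.10878967 -0.00053255  0.05680368] 2109
plate z 0.007691224158115739
bench -0.0013534284459609802Traceback (most recent call last):
  File "<stdin>", line 10, in <module>
    return umr_minimum(a, axis, None, out, keepdims, initial, where)
ValueError: zero-size array to reduction operation minimum which has no identity
```

Request:
{"fn": "jog_arm", "kwargs": {
  "motion": [-3.6,-3.4,0,-0.061,-3.6,-3.4,0,0,-3.6,-3.4,0,0,-3.6,-3.4,0,0,-3.6,-3.4,0,0]
}}

```text
time: 0.65
ee_pos: [0.2884, 0.3502, 0.202]
tcp_rot: [-0.001, 0.093, 0.996, -0.001]
ft_force: [0.9, 0.1, -0.1]
width: 1.002
```

```bash
python3 - <<'E'
import cv2
from h import *
f=dict(np.load("top0.npz")); hsv=cv2.cvtColor(f["img"],cv2.COLOR_RGB2HSV)
print(hsv[226:234,243:247,2].tolist())
d=((hsv[...,2]<120)&(hsv[...,1]<120)).astype(np.uint8); d[:222]=0; d[236:]=0; d[:,:225]=0;d[:,265:]=0
ys,xs=np.nonzero(d); print(len(xs))
if len(xs):
    print(xs.min(),xs.max(),ys.min(),ys.max()); c=onplane(f,xs.mean(),ys.mean(),.066); print("lip centre",c,w2c(c))
l=((hsv[...,1]<50)&(hsv[...,2]>140)).astype(np.uint8); l[:178]=0; l[238:]=0; l[:,:190]=0;l[:,305:]=0
cs,_=cv2.findContours(l,cv2.RETR_EXTERNAL,cv2.CHAIN_APPROX_NONE); c=max(cs,key=cv2.contourArea); r=cv2.minAreaRect(c)
print(r); print([w2c(onplane(f,*q,.058)).round(4).tolist() for q in cv2.boxPoints(r)])
t=((hsv[...,0]>100)&(hsv[...,0]<130)&(hsv[...,1]>90)).astype(np.uint8); t[:,:330]=0;t[:,400:]=0;t[:210]=0;t[285:]=0
cs,_=cv2.findContours(t,cv2.RETR_EXTERNAL,cv2.CHAIN_APPROX_NONE); c=max(cs,key=cv2.contourArea); r=cv2.minAreaRect(c)
print(r,onplane(f,*r[0],.035),[onplane(f,*q,.035)[:2].round(3).tolist() for q in cv2.boxPoints(r)])
print("screwdriver handle",onplane(f,298,165,.01),onplane(f,286,124,.01),"tape",onplane(f,145,242,.019))
from workcell import manip
s=manip.state(); print(delta(s,c2w(-.067,0,.15)),yawy(s)-CY)
E
```

```text
[[104, 109, 112, 121], [101, 105, 101, 106], [104, 103, 105, 102], [103, 102, 104, 108], [102, 104, 103, 104], [111, 107, 104, 102], [134, 129, 125, 119], [176, 172, 165, 154]]
117
235 254 225 233
lip centre [0.52635688 0.02517012 0.066     ] [-0.06353461 -0.00141805  0.066     ]
((247.5270233154297, 208.33782958984375), (95.51580810546875, 48.82649230957031), 9.462322235107422)
[[-0.0768, 0.1417, 0.058], [0.0699, 0.1467, 0.058], [0.0745, -0.1408, 0.058], [-0.0718, -0.1416, 0.058]]
((365.1341857910156, 246.29269409179688), (36.33197784423828, 51.35066604614258), 6.340191841125488) [ 0.46917005 -0.33587839  0.035     ] [[0.401, -0.27], [0.553, -0.294], [0.539, -0.403], [0.387, -0.377]]
screwdriver handle [ 0.72632034 -0.14454605  0.01      ] [ 0.85935681 -0.11069341  0.01      ] tape [0.49476839 0.32823359 0.019     ]
[-29.05 -27.39   5.22] 0.015165484484052721
```

Request:
{"fn": "jog_arm", "kwargs": {
  "motion": [-3.6,-3.4,0.3,0.015,-3.6,-3.4,0.3,0,-3.6,-3.4,0.5,0,-3.6,-3.4,0.5,0,-3.6,-3.4,0.5,0],
  "jaw": 1
}}

```text
time: 1.15
ee_pos: [0.431, 0.1457, 0.1819]
tcp_rot: [0.001, 0.1, 0.995, -0.0]
ft_force: [1.2, -0.3, -1.0]
width: 1.0
```

Request:
{"fn": "jog_arm", "kwargs": {
  "motion": [-3.6,-3.4,1,0,-3.6,-3.4,1,0,-3.0,-2.8,0.5,0,0,0,0,0]
}}

```text
time: 1.55
ee_pos: [0.5134, 0.0252, 0.1564]
tcp_rot: [0.001, 0.104, 0.995, -0.001]
ft_force: [-0.2, 0.9, 0.3]
width: 1.002
```

```bash
python3 - <<'E'
import cv2
from h import *
from workcell import manip,grab_frame
s=manip.state(); print(delta(s,c2w(-.067,0,.055)),yawy(s)-CY,s["ee_pos"],s["ft_force"])
f=grab_frame("wrist"); cv2.imwrite("pics/w1.png",f["img"][:,:,::-1]); np.savez("w1.npz",**f)
print([proj(f,c2w(-.067,y,.063)) for y in (-.032,.032)],[proj(f,c2w(-.076,y,.063)) for y in (-.032,.032)])
E
```

```text
[-0.9   0.41 10.14] -0.007145977011075028 [0.51335943 0.02518511 0.156381  ] [-0.20708597  0.86666143  0.28580553]
[(np.float64(226.48016944664147), np.float64(197.17095270528665)), (np.float64(296.897033133734), np.float64(196.67444880932297))] [(np.float64(226.1165871973099), np.float64(187.71667015189803)), (np.float64(297.1829910381875), np.float64(187.20863568046394))]
```

View pics/w1.png

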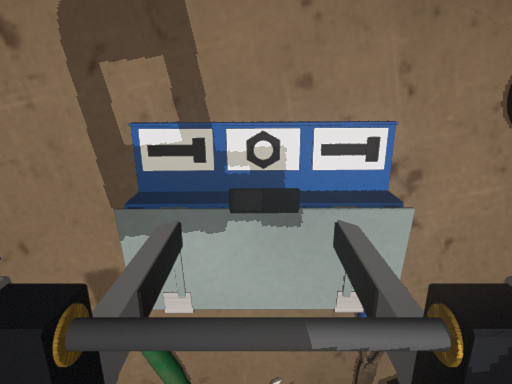

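Request:
{"fn": "jog_arm", "kwargs": {
  "motion": [-0.9,0.5,3,-0.007,0,0,4,0,0,0,2.2,0,0,0,0.5,0,0,0,0,0]
}}

```text
time: 2.1
ee_pos: [0.5209, 0.0347, 0.0583]
tcp_rot: [0.001, 0.098, 0.995, 0.001]
ft_force: [-0.2, -0.1, -0.2]
width: 1.001
```

```bash
python3 - <<'E'
from h import *
from workcell import manip,grab_frame
s=manip.state(); print(delta(s,c2w(-.067,0.001,.057)),yawy(s)-CY,s["ee_pos"],s["ft_force"])
E
```

```text
[-0.38 -0.59  0.13] 0.004331940719626365 [0.52085855 0.03470819 0.05826108] [-0.18155323 -0.06459192 -0.16954816]
```

Request:
{"fn": "jog_arm", "kwargs": {
  "motion": [-0.35,-0.55,0.1,0,0,0,0,0]
}}

```text
time: 2.3
ee_pos: [0.5236, 0.0295, 0.0591]
tcp_rot: [0.002, 0.097, 0.995, 0.001]
ft_force: [-1.6, -0.6, -1.0]
width: 1.005
```

```bash
python3 - <<'E'
from h import *
from workcell import manip,grab_frame
s=manip.state(); print(delta(s,c2w(-.067,0.001,.057)),yawy(s)-CY,s["ee_pos"],s["ft_force"])
E
```

```text
[-0.01 -0.12  0.21] 0.006363249873636206 [0.52356119 0.02946595 0.05906598] [-1.59131115 -0.59837437 -1.04416008]
```

Request:
{"fn": "jog_arm", "kwargs": {
  "motion": [0,0,0.2,0,0,0,0,0,0,0,0,0,0,0,0,0,0,0,0,0],
  "jaw": 0.5
}}

```text
time: 2.8
ee_pos: [0.5237, 0.0288, 0.0594]
tcp_rot: [0.002, 0.097, 0.995, 0.001]
ft_force: [-2.3, 2.1, -1.4]
width: 0.676
```

```bash
python3 - <<'E'
from h import *
from workcell import manip,grab_frame
s=manip.state(); c=w2c(s["ee_pos"]); print(c,yawy(s)-CY,s["ft_force"],s["width"])
# grip point offset in lid frame
th=.108
p=np.array([c[0]-.064,c[2]-.046]); r=np.hypot(*p); a=np.arctan2(p[1],-p[0]); print(r,a)
# arc in steps of .1 rad for a lip point r=131,+3mm, tcp offset constant
def lp(t): return np.array([-.131*np.cos(t)+.003*np.sin(t), .131*np.sin(t)+.003*np.cos(t)])
for t in np.arange(.1,1.5,.15): d=lp(t+.15)-lp(t); print(round(t,2),(-d[0]*100).round(2),(-d[1]*100).round(2))
E
```

```text
[-0.06686692  0.00159154  0.05940337] 0.0055875182827931635 [-2.29044877  2.08828585 -1.35203616] 0.6755141425309673
0.13155151249042957 0.10206399630288493
0.1 -0.39 -1.93
0.25 -0.67 -1.85
0.4 -0.94 -1.73
0.55 -1.19 -1.57
0.7 -1.41 -1.37
0.85 -1.59 -1.15
1.0 -1.75 -0.89
1.15 -1.86 -0.62
1.3 -1.93 -0.34
1.45 -1.96 -0.04
```

Request:
{"fn": "jog_arm", "kwargs": {
  "motion": [-0.4,0,-1.9,0,-0.7,0,-1.9,0,-0.9,0,-1.7,0,-1.2,0,-1.6,0,0,0,0,0]
}}

```text
time: 3.3
ee_pos: [0.5546, 0.0225, 0.1291]
tcp_rot: [0.001, 0.097, 0.995, 0.001]
ft_force: [-2.7, -0.1, 1.4]
width: 0.672
```

```bash
python3 - <<'E'
from h import *
from workcell import manip,grab_frame
s=manip.state(); c=w2c(s["ee_pos"]); print(c,yawy(s)-CY,s["ft_force"],s["width"])
p=np.array([c[0]-.064,c[2]-.046]); print(np.hypot(*p),np.arctan2(p[1],-p[0]))
f=grab_frame("scene"); np.savez("s1.npz",**f)
cv2.imwrite("pics/s1.png",cv2.resize(f["img"][100:280,120:340,::-1],None,fx=3.3,fy=3.3))
E
```

```text
[-0.03534845  0.00160742  0.12910923] 0.005331371478603214 [-2.72369513 -0.13298535  1.3855705 ] 0.6722620967204721
0.1295270556647783 0.6966294359754316
```

View pics/s1.png

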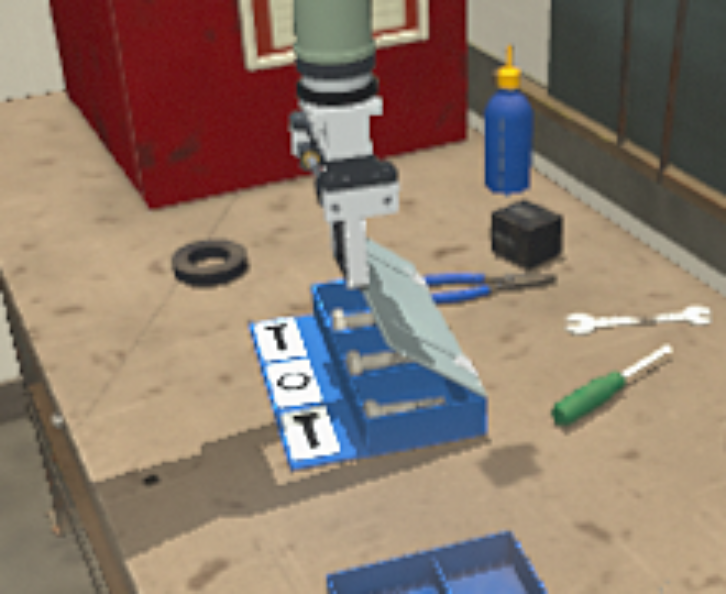

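Request:
{"fn": "jog_arm", "kwargs": {
  "motion": [-1.4,0,-1.4,0,-1.6,0,-1.2,0,-1.8,0,-0.9,0,-1.9,0,-0.6,0,0,0,0,0]
}}

```text
time: 3.85
ee_pos: [0.6082, 0.0116, 0.1644]
tcp_rot: [-0.014, 0.097, 0.995, 0.001]
ft_force: [2.3, -1.6, -5.1]
width: 0.663
```

```bash
python3 - <<'E'
from h import *
from workcell import manip,grab_frame
s=manip.state(); c=w2c(s["ee_pos"]); print(c,yawy(s)-CY,s["ft_force"],s["width"])
p=np.array([c[0]-.064,c[2]-.046]); print(np.hypot(*p),np.arctan2(p[1],-p[0]))
f=grab_frame("scene"); np.savez("s2.npz",**f)
cv2.imwrite("pics/s2.png",cv2.resize(f["img"][100:280,120:340,::-1],None,fx=3.3,fy=3.3))
E
```

```text
[0.01939708 0.00159519 0.16438247] 0.007076594182338941 [ 2.25181361 -1.63490037 -5.09170242] 0.6634778626129004
0.12650624304169295 1.210475118430723
```

View pics/s2.png

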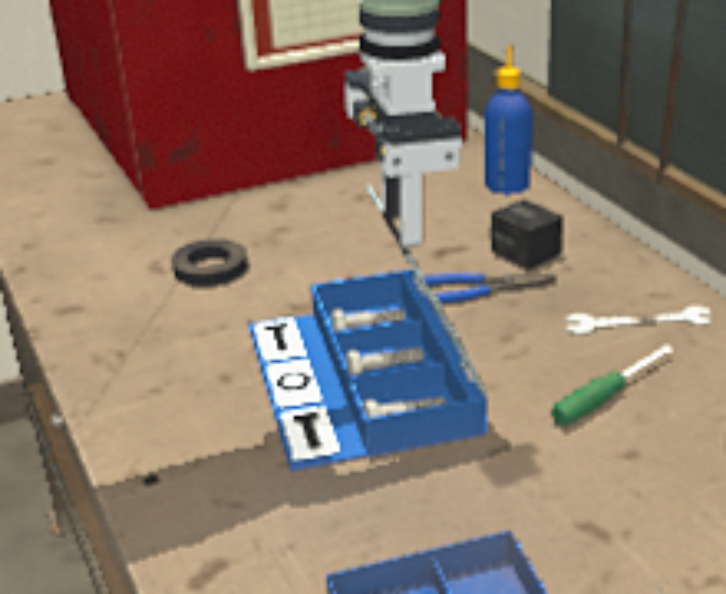

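Request:
{"fn": "jog_arm", "kwargs": {
  "motion": [-1.4,0,-0.9,0,-1.8,0,-0.5,0,-1.9,0,-0.3,0,0,0,0,0]
}}

```text
time: 4.3
ee_pos: [0.6515, 0.0029, 0.173]
tcp_rot: [-0.021, 0.096, 0.995, 0.001]
ft_force: [0.4, 0.0, 3.0]
width: 0.655
```

```bash
python3 - <<'E'
from h import *
from workcell import manip,grab_frame
s=manip.state(); c=w2c(s["ee_pos"]); print(c,yawy(s)-CY,s["ft_force"],s["width"],s["tcp_rot"])
p=np.array([c[0]-.064,c[2]-.046]); print(np.hypot(*p),np.arctan2(p[1],-p[0]))
f=grab_frame("scene"); np.savez("s2.npz",**f)
cv2.imwrite("pics/s3.png",cv2.resize(f["img"][100:280,120:340,::-1],None,fx=3.3,fy=3.3))
E
```

```text
[0.0635585  0.00170807 0.17297668] 0.008680354693218928 [0.39979388 0.01102797 2.98190156] 0.6551743704430149 [-0.02139591  0.09580961  0.99516902  0.00116469]
0.12697744440220002 1.5673193436345216
```

View pics/s3.png

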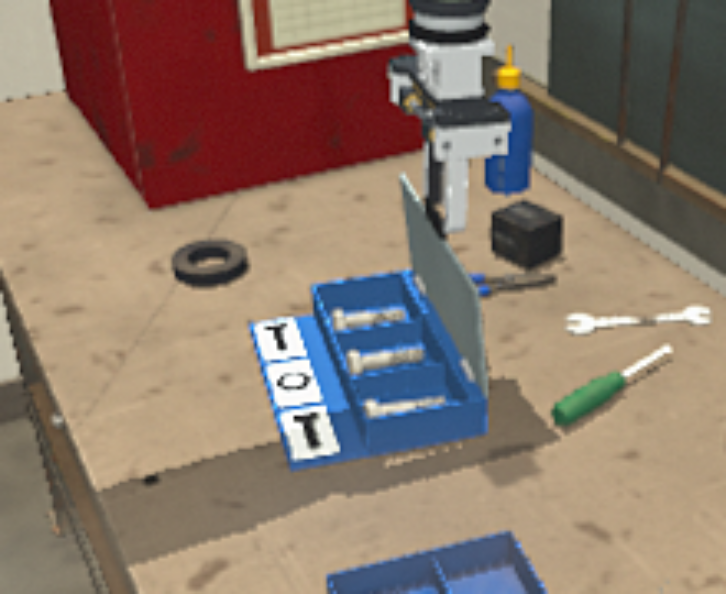

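Request:
{"fn": "jog_arm", "kwargs": {
  "motion": [0,0,0,0,0,0,0,0,0,0,-1,0,0,0,-3,0,0,0,-3,0],
  "jaw": 1
}}

```text
time: 4.85
ee_pos: [0.646, 0.0049, 0.2361]
tcp_rot: [-0.03, 0.095, 0.995, 0.002]
ft_force: [0.4, -0.1, 0.1]
width: 0.997
```

```bash
python3 - <<'E'
from h import *
from workcell import manip,grab_frame
s=manip.state(); c=w2c(s["ee_pos"]); print(c,yawy(s)-CY,s["ft_force"],s["width"],Rm(s["tcp_rot"])[:,2])
f=grab_frame("wrist"); np.savez("w2.npz",**f); cv2.imwrite("pics/w2.png",f["img"][...,::-1])
f=grab_frame("top"); np.savez("t2.npz",**f)
cv2.imwrite("pics/t2.png",cv2.resize(f["img"][165:275,180:400,::-1],None,fx=3.6,fy=3.6,interpolation=cv2.INTER_CUBIC))
print(delta(s,c2w(-0.02,0,.25)))
E
```

```text
[0.0577713  0.00259634 0.23605514] 0.010035027715082856 [ 0.40858426 -0.05207532  0.06295794] 0.9971142048678613 [-0.06007562  0.00948971 -0.99814872]
[ 7.85 -0.18 -0.92]
```

View pics/w2.png

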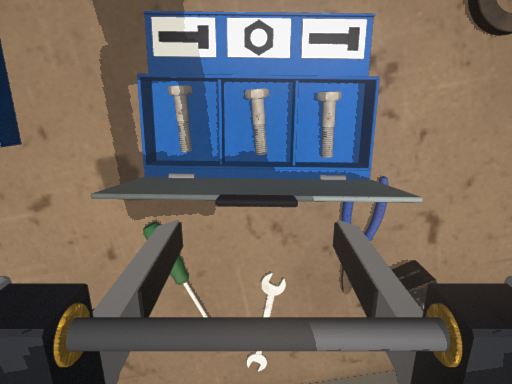

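View pics/t2.png

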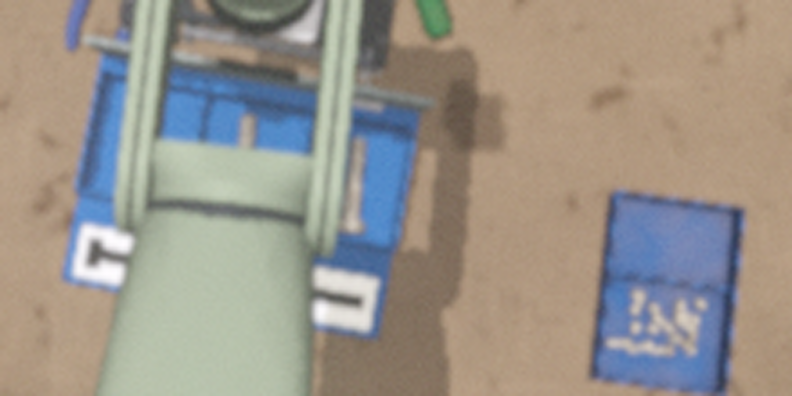

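```bash
python3 - <<'E'
from h import *
f=dict(np.load("w2.npz")); im=f["img"]; hsv=cv2.cvtColor(im,cv2.COLOR_RGB2HSV)
m=((hsv[...,1]<70)).astype(np.uint8)
m[:82]=0; m[163:]=0; m[:,:225]=0; m[:,290:]=0
cs,_=cv2.findContours(m,cv2.RETR_EXTERNAL,cv2.CHAIN_APPROX_NONE); c=max(cs,key=cv2.contourArea)
print(cv2.boundingRect(c),cv2.minAreaRect(c),cv2.contourArea(c))
pts=c[:,0,:].astype(float)
m2=np.zeros_like(m); cv2.drawContours(m2,[c],-1,1,-1)
for v in range(84,160,6):
    xs=np.nonzero(m2[v])[0]
    if len(xs): u=xs.mean(); p=w2c(onplane(f,u,v,.019)); print(v,xs.min(),xs.max(),p.round(4), w2c(onplane(f,u,v,.032)).round(4)[:2])
# partitions check
C=w2c(cloud(f)); 
for v in (110,130): print([ (u,C[v,u].round(3).tolist()) for u in (220,240,259,280,294)])
E
```

```text
(245, 88, 24, 67) ((256.5, 121.0), (23.0, 66.0), 0.0) 784.5
90 246 268 [-0.0397  0.001   0.019 ] [-0.0389  0.001 ]
96 246 267 [-0.0327  0.0004  0.019 ] [-0.0321  0.0005]
102 251 263 [-0.0256  0.0011  0.019 ] [-0.0253  0.0011]
108 252 264 [-0.0185  0.0024  0.019 ] [-0.0184  0.0024]
114 252 264 [-0.0113  0.0025  0.019 ] [-0.0114  0.0025]
120 253 264 [-0.0041  0.0031  0.019 ] [-0.0044  0.0031]
126 254 264 [0.0032 0.0038 0.019 ] [0.0026 0.0038]
132 254 264 [0.0106 0.0039 0.019 ] [0.0098 0.0039]
138 255 265 [0.018  0.0053 0.019 ] [0.017  0.0052]
144 255 265 [0.0256 0.0053 0.019 ] [0.0242 0.0052]
150 256 266 [0.0331 0.0067 0.019 ] [0.0316 0.0066]
[(220, [-0.016, -0.043, 0.034]), (240, [-0.016, -0.02, 0.007]), (259, [-0.016, 0.004, 0.025]), (280, [-0.016, 0.03, 0.006]), (294, [-0.016, 0.045, 0.034])]
[(220, [0.008, -0.043, 0.035]), (240, [0.009, -0.021, 0.006]), (259, [0.008, 0.004, 0.024]), (280, [0.009, 0.031, 0.007]), (294, [0.007, 0.046, 0.035])]
```

Request:
{"fn": "jog_arm", "kwargs": {
  "motion": [3.5,0,0,0,3.5,0,-0.3,0,0.8,-0.2,-0.3,0.01,0,0,0,0],
  "jaw": 0.6
}}

```text
time: 5.35
ee_pos: [0.5696, 0.0178, 0.2473]
tcp_rot: [-0.026, 0.1, 0.995, 0.002]
ft_force: [0.2, -0.4, 0.3]
width: 0.695
```

```bash
python3 - <<'E'
from h import *
from workcell import manip,grab_frame
s=manip.state(); c=w2c(s["ee_pos"]); print(c,yawy(s)-CY,s["ft_force"],s["width"],Rm(s["tcp_rot"])[:,2],s["q"])
E
```

```text
[-1.97399251e-02 -9.48805361e-06  2.47254727e-01] -0.0006766345090847559 [ 0.22689413 -0.44289253  0.30729405] 0.6950133075661843 [-0.0520212   0.00865918 -0.99860844] [-0.12194667  0.20434239  1.45849296  0.00226853  1.53147016 -1.49156473]
```

```bash
python3 - <<'E'
from h import *
from workcell import manip
s=manip.state(); print(delta(s,c2w(-.009,.0028,.08)),delta(s,c2w(-.009,.0028,.011)))
E
```

```text
[-1.95  0.31 16.65] [-2.32  0.33 23.54]
```

Request:
{"fn": "jog_arm", "kwargs": {
  "motion": [-0.5,0.1,4,-0.078,-0.5,0.1,4,0,-0.5,0.1,4,0,-0.4,0,3.5,0,0,0,0,0],
  "jaw": 0.47
}}

```text
time: 5.85
ee_pos: [0.5886, 0.0178, 0.0878]
tcp_rot: [-0.021, 0.061, 0.998, 0.002]
ft_force: [0.0, -0.0, -0.5]
width: 0.471
```

```bash
python3 - <<'E'
from h import *
from workcell import manip,grab_frame
s=manip.state(); c=w2c(s["ee_pos"]); print(c,yawy(s)-CY,s["ft_force"],s["width"],Rm(s["tcp_rot"])[:,2])
print(delta(s,c2w(-.009,.0028,.011)))
f=grab_frame("wrist"); cv2.imwrite("pics/w3.png",f["img"][...,::-1])
E
```

```text
[-0.00111369  0.00375472  0.08781726] 0.07936957463574774 [ 0.00645685 -0.01902247 -0.4660747 ] 0.4707125616225576 [-0.04083458  0.0073593  -0.99913882]
[ 0.47 -0.05  7.71]
```

View pics/w3.png

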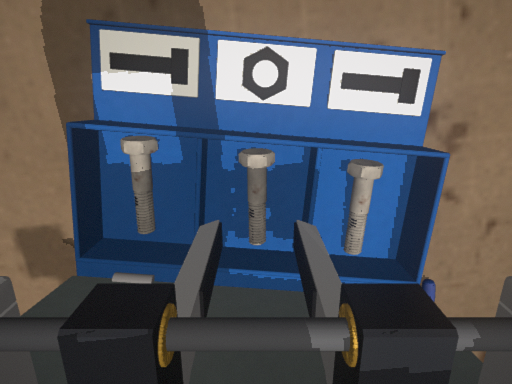

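Request:
{"fn": "jog_arm", "kwargs": {
  "motion": [0.3,0,3.5,0,0.2,0,2.8,0,0,0,1.0,0,0,0,0,0]
}}

```text
time: 6.3
ee_pos: [0.5934, 0.0171, 0.0249]
tcp_rot: [-0.01, 0.061, 0.998, 0.002]
ft_force: [-0.2, -0.0, -0.2]
width: 0.465
```

```bash
python3 - <<'E'
from h import *
from workcell import manip
s=manip.state(); c=w2c(s["ee_pos"]); print(c,yawy(s)-CY,s["ft_force"],s["width"])
print(delta(s,c2w(-.009,.0028,.011)))
E
```

```text
[0.00379048 0.00401736 0.0249364 ] 0.07891301782672631 [-0.20068671 -0.01455313 -0.22004706] 0.4649349127621999
[ 1.26 -0.02  1.42]
```

Request:
{"fn": "jog_arm", "kwargs": {
  "motion": [1.3,0,0,0,0.2,0,0.8,0,0,0,0.5,0,0,0,0,0]
}}

```text
time: 6.7
ee_pos: [0.5864, 0.0179, 0.0195]
tcp_rot: [-0.002, 0.061, 0.998, 0.001]
ft_force: [0.2, 1.0, 0.1]
width: 0.472
```

```bash
python3 - <<'E'
from h import *
from workcell import manip
s=manip.state(); c=w2c(s["ee_pos"]); print(c,yawy(s)-CY,s["ft_force"],s["width"])
print(delta(s,c2w(-.009,.0028,.011)))
E
```

```text
[-0.0032897   0.00342117  0.01953269] 0.078811861900891 [0.24371541 1.01102112 0.09380032] 0.4719410225024712
[ 0.57 -0.02  0.86]
```

Request:
{"fn": "jog_arm", "kwargs": {
  "motion": [0.7,0,0.9,0,0.3,0,0.4,0,0,0,0,0]
}}

```text
time: 7.0
ee_pos: [0.5774, 0.019, 0.0067]
tcp_rot: [-0.001, 0.061, 0.998, 0.001]
ft_force: [-0.5, 0.0, 0.1]
width: 0.469
```

```bash
python3 - <<'E'
from h import *
from workcell import manip
s=manip.state(); c=w2c(s["ee_pos"]); print(c,yawy(s)-CY,s["ft_force"],s["width"])
print(delta(s,c2w(-.009,.0028,.011)))
E
```

```text
[-0.01228592  0.0027138   0.00667637] 0.07875885418091183 [-0.52787306  0.0426768   0.07553203] 0.46900372261285045
[-0.33 -0.02 -0.43]
```

Slightly low; lift 4 mm and close.

Request:
{"fn": "jog_arm", "kwargs": {
  "motion": [-0.2,0,-0.4,0,0,0,0,0,0,0,0,0,0,0,0,0,0,0,0,0],
  "jaw": 0
}}

```text
time: 7.5
ee_pos: [0.5793, 0.0186, 0.0105]
tcp_rot: [-0.001, 0.061, 0.998, 0.001]
ft_force: [0.5, -0.1, 0.2]
width: 0.249
```

Request:
{"fn": "jog_arm", "kwargs": {
  "motion": [0,0,0,0,0,0,-2,0,0,0,-3,0,0,0,0,0]
}}

```text
time: 7.9
ee_pos: [0.5774, 0.0188, 0.0595]
tcp_rot: [-0.003, 0.061, 0.998, 0.001]
ft_force: [1.1, -0.2, -1.6]
width: 0.249
```

```bash
python3 - <<'E'
from h import *
from workcell import manip,grab_frame
s=manip.state(); c=w2c(s["ee_pos"]); print(c,yawy(s)-CY,s["ft_force"],s["width"])
f=grab_frame("wrist"); cv2.imwrite("pics/w4.png",f["img"][...,::-1])
E
```

```text
[-0.01221047  0.00246957  0.05949736] 0.07861851683435696 [ 1.10255115 -0.15875969 -1.59537997] 0.24854128979261148
```

View pics/w4.png

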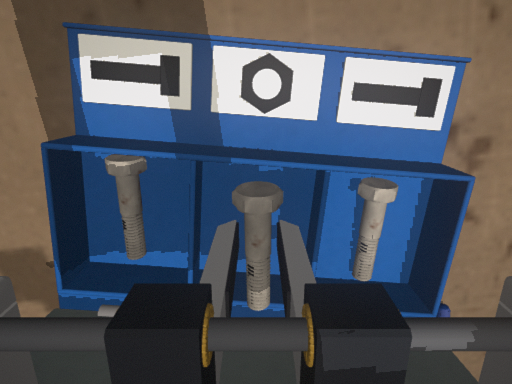

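Request:
{"fn": "jog_arm", "kwargs": {
  "motion": [0,0,-4,0,0,0,-4,0,0.5,-1,-3,0,1.3,-4.5,0,0,1.3,-4.5,0,0.1]
}}

```text
time: 8.45
ee_pos: [0.5287, -0.0739, 0.1603]
tcp_rot: [-0.014, 0.107, 0.994, 0.002]
ft_force: [0.1, -0.5, -1.9]
width: 0.248
```

Request:
{"fn": "jog_arm", "kwargs": {
  "motion": [1.3,-4.5,0,0,1.3,-4.5,0,0,1.3,-4.5,0,0,1.3,-4.5,0,0,0.8,-3,0,0]
}}

```text
time: 8.95
ee_pos: [0.4164, -0.2711, 0.1527]
tcp_rot: [-0.018, 0.108, 0.994, 0.004]
ft_force: [-0.2, 1.1, -2.0]
width: 0.249
```

Request:
{"fn": "jog_arm", "kwargs": {
  "motion": [0,0,0,0.145,0,0,0,0.145,0,0,0,0.145,0,0,0,0.145,0,0,0,0.145]
}}

```text
time: 9.45
ee_pos: [0.4081, -0.2726, 0.1417]
tcp_rot: [-0.027, 0.465, 0.885, -0.001]
ft_force: [-0.1, 0.6, -1.4]
width: 0.248
```

Request:
{"fn": "jog_arm", "kwargs": {
  "motion": [0,0,0,0.145,0,0,0,0.145,0,0,0,0.145,0,0,0,0.145,0,0,0,0.145]
}}

```text
time: 9.95
ee_pos: [0.4028, -0.2679, 0.1305]
tcp_rot: [-0.033, 0.756, 0.653, -0.011]
ft_force: [0.2, -0.1, -2.1]
width: 0.246
```

```bash
python3 - <<'E'
from h import *
from workcell import manip,grab_frame
s=manip.state(); print(s["ee_pos"],yawy(s),"need turn",yawy(s)+1.726,s["ft_force"],s["width"],s["q"][5],Rm(s["tcp_rot"])[:,2])
f=grab_frame("wrist"); cv2.imwrite("pics/w5.png",f["img"][...,::-1]); np.savez("w5.npz",**f)
print(delta(s,[.436,-.322,.08]))
t=grab_frame("top"); np.savez("t5.npz",**t)
cv2.imwrite("pics/t5.png",cv2.resize(t["img"][165:275,180:400,::-1],None,fx=3.6,fy=3.6,interpolation=cv2.INTER_CUBIC))
E
```

```text
[ 0.40279269 -0.26787225  0.13045647] -1.7156929924619224 need turn 0.010307007538077562 [ 0.18821972 -0.14137171 -2.08147483] 0.24620570721535578 -0.603759538654236 [-0.06064748  0.03535267 -0.99753299]
[-5.    4.39  4.64]
```

View pics/w5.png

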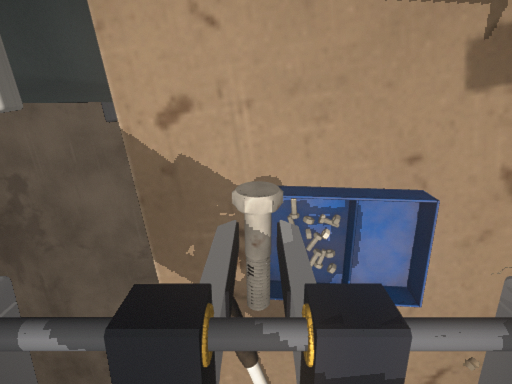

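View pics/t5.png

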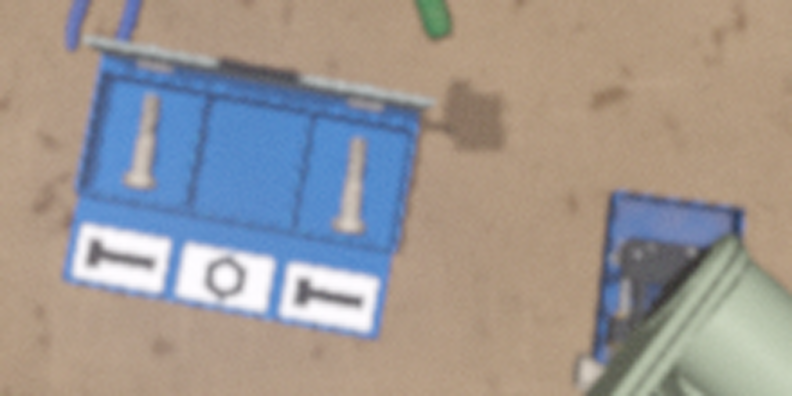

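```bash
python3 - <<'E'
from h import *
f=dict(np.load("w5.npz"))
for u,v,z in [(436,194,.035),(421,304,.035),(354,200,.028),(347,298,.028),(285,187,.035)]: print(u,v,onplane(f,u,v,z).round(4))
print(onplane(dict(np.load("top0.npz")),364.7,243.6,.028))
a=.156;L=np.array([np.cos(a),-np.sin(a)])
for p in ([.539,-.403],[.553,-.294]): print(p)
c=np.array([.469,-.336])
for l in (76,10,34,-34): print(l,(c+L*l/1000).round(4))
E
```

```text
436 194 [ 0.5538 -0.2897  0.035 ]
421 304 [ 0.5395 -0.4005  0.035 ]
354 200 [ 0.4845 -0.2888  0.028 ]
347 298 [ 0.4707 -0.3916  0.028 ]
285 187 [ 0.4232 -0.2665  0.035 ]
[ 0.47744106 -0.33664582  0.028     ]
[0.539, -0.403]
[0.553, -0.294]
76 [ 0.5441 -0.3478]
10 [ 0.4789 -0.3376]
34 [ 0.5026 -0.3413]
-34 [ 0.4354 -0.3307]
```

Request:
{"fn": "jog_arm", "kwargs": {
  "motion": [-2.5,2.2,1.0,0.01,-2.3,2.0,1.5,0,-0.3,0.3,2,0,0,0,0,0]
}}

```text
time: 10.45
ee_pos: [0.4366, -0.3227, 0.0757]
tcp_rot: [-0.036, 0.752, 0.658, -0.011]
ft_force: [-0.6, 0.5, -3.0]
width: 0.251
```

```bash
python3 - <<'E'
from h import *
from workcell import manip,grab_frame
s=manip.state(); print(s["ee_pos"],yawy(s),s["width"],Rm(s["tcp_rot"])[:,2].round(3)); print(delta(s,[.436,-.322,.011]))
E
```

```text
[ 0.43656387 -0.32266527  0.07565462] -1.7042574999682607 0.25117073404273665 [-0.064  0.039 -0.997]
[-0.14  0.38  6.45]
```

Request:
{"fn": "jog_arm", "kwargs": {
  "motion": [0,0.2,2.5,0.015,0,0.1,2.0,0,0,0.1,1.0,0,0,0,0,0]
}}

```text
time: 10.85
ee_pos: [0.4368, -0.3204, 0.0192]
tcp_rot: [-0.036, 0.755, 0.655, -0.011]
ft_force: [-0.2, 0.7, -1.2]
width: 0.249
```

```bash
python3 - <<'E'
from h import *
from workcell import manip,grab_frame
s=manip.state(); print(s["ee_pos"],yawy(s),s["width"],s["ft_force"]); print(delta(s,[.436,-.322,.011]))
f=grab_frame("wrist"); cv2.imwrite("pics/w6.png",f["img"][...,::-1])
E
```

```text
[ 0.43678117 -0.3204014   0.01916655] -1.7112761703062342 0.24926320393390133 [-0.22231897  0.69388427 -1.23113949]
[-0.19  0.    0.81]
```

View pics/w6.png

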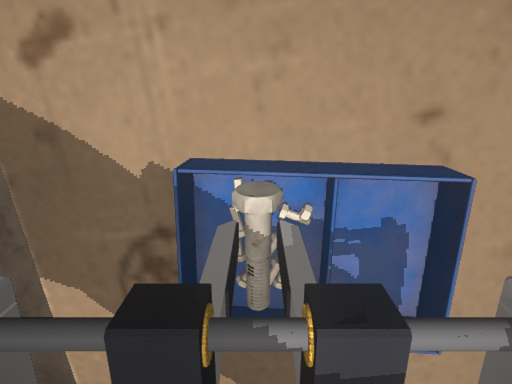

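Request:
{"fn": "jog_arm", "kwargs": {
  "motion": [0,0,0.7,0,0,0,0,0]
}}

```text
time: 11.1
ee_pos: [0.438, -0.3215, 0.0146]
tcp_rot: [-0.034, 0.755, 0.655, -0.011]
ft_force: [-0.2, 0.9, -2.0]
width: 0.253
```

Request:
{"fn": "jog_arm", "kwargs": {
  "motion": [0,0,0,0,0,0,0,0,0,0,0,0,0,0,-1,0,0,0,-3,0],
  "jaw": 0.42
}}

```text
time: 11.6
ee_pos: [0.4399, -0.3225, 0.0559]
tcp_rot: [-0.035, 0.754, 0.655, -0.011]
ft_force: [-0.8, -0.3, -0.3]
width: 0.421
```

Request:
{"fn": "jog_arm", "kwargs": {
  "motion": [0,0,-4,0,0,0,-4,0,0,0,-2,0,0,0,0,0]
}}

```text
time: 12.0
ee_pos: [0.449, -0.3289, 0.1672]
tcp_rot: [-0.029, 0.754, 0.656, -0.011]
ft_force: [1.1, 0.0, -0.4]
width: 0.423
```

```bash
python3 - <<'E'
from h import *
from workcell import manip,grab_frame
s=manip.state(); print(s["ee_pos"],yawy(s),s["width"],s["ft_force"],Rm(s["tcp_rot"])[:,2],s["q"]); 
f=grab_frame("wrist"); cv2.imwrite("pics/w7.png",f["img"][...,::-1])
t=grab_frame("top"); np.savez("t7.npz",**t)
P=w2c(cloud(t))
m=(abs(P[...,1])<.13)&(P[...,0]>-.05)&(P[...,0]<.15)&(P[...,2]>.06)&(P[...,2]<.2)
A=P[m]; print(m.sum(),A[:,0].min(),A[:,0].max(),A[:,2].max())
for u,v in [(252,185),(253,187),(230,179),(275,188)]: print(P[v,u].round(3))
E
```

```text
[ 0.44898404 -0.32887714  0.1672223 ] -1.710086596983572 0.42309426233111275 [ 1.10422786e+00  9.45721877e-04 -4.49441396e-01] [-0.05450087  0.02955422 -0.99807625] [-0.77706072  0.24575571  1.57688951 -0.01746627  1.37860104 -0.63329162]
393 0.05075795712515415 0.06220028628506419 0.18942847192255696
[ 0.052 -0.002  0.178]
[ 0.058 -0.004  0.102]
[ 0.086  0.074 -0.005]
[ 0.057 -0.066  0.166]
```

View pics/w7.png

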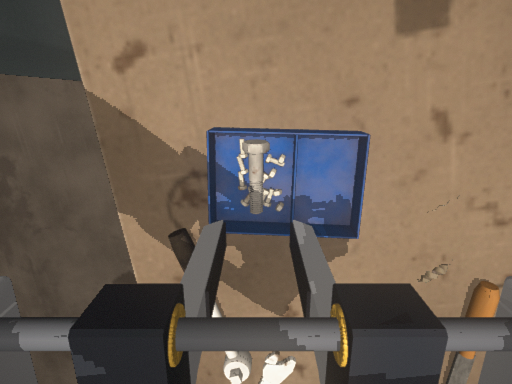

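Request:
{"fn": "jog_arm", "kwargs": {
  "motion": [0,0,-4.5,0,1,0.6,-4.5,0,3.9,2.2,-1,0,3.9,2.2,-0.5,0,3.9,2.2,-0.5,0],
  "jaw": 0
}}

```text
time: 12.6
ee_pos: [0.5376, -0.2131, 0.2631]
tcp_rot: [-0.044, 0.758, 0.651, -0.013]
ft_force: [0.2, -0.6, 0.3]
width: 0.03
```

Request:
{"fn": "jog_arm", "kwargs": {
  "motion": [3.9,2.2,0,0,3.9,2.2,0,0,3.9,2.2,0,0,3.9,2.2,0,0,3.9,2.2,0,0]
}}

```text
time: 13.1
ee_pos: [0.6753, -0.0284, 0.2482]
tcp_rot: [-0.052, 0.758, 0.65, -0.019]
ft_force: [1.0, 0.2, 0.3]
width: 0.008
```

```bash
python3 - <<'E'
from h import *
from workcell import manip,grab_frame
s=manip.state(); print(s["ee_pos"],w2c(s["ee_pos"]),yawy(s),s["width"],s["ft_force"],Rm(s["tcp_rot"])[:,2]); 
print(delta(s,c2w(.11,0,.25)),delta(s,c2w(.11,0,.13)))
E
```

```text
[ 0.67533059 -0.02843648  0.2482279 ] [ 0.09313327 -0.02426559  0.2482279 ] -1.7226273696469339 0.007511549333223914 [0.98213088 0.16176398 0.33923185] [-0.09550486  0.05393315 -0.99396682]
[ 2.35  1.78 -0.27] [ 1.89  3.01 11.66]
```

Request:
{"fn": "jog_arm", "kwargs": {
  "motion": [2.3,1.8,0,0,0,0.4,4,0,0,0.4,4,0,0,0.4,3.5,0,0,0,0,0]
}}

```text
time: 13.6
ee_pos: [0.6941, 0.0067, 0.1135]
tcp_rot: [-0.059, 0.754, 0.653, -0.025]
ft_force: [-1.1, -0.3, -0.4]
width: 0.0
```

```bash
python3 - <<'E'
from h import *
from workcell import manip,grab_frame
s=manip.state(); print(s["ee_pos"],w2c(s["ee_pos"]),yawy(s),s["width"],s["ft_force"],Rm(s["tcp_rot"])[:,2]); 
f=grab_frame("scene"); cv2.imwrite("pics/s8.png",cv2.resize(f["img"][100:280,120:340,::-1],None,fx=3.3,fy=3.3))
# lid-top arc: contact r=.1 upper face
for t in np.arange(1.5,-.01,-.15):
    pass
print(delta(s,c2w(.064-.095*np.cos(1.0)+.005,0,.046+.095*np.sin(1.0))))
E
```

```text
[0.69406415 0.00671486 0.11351406] [0.104487   0.01391367 0.11351406] -1.71191711725436 8.599212346503598e-05 [-1.12073306 -0.31954415 -0.43207113] [-0.11446091  0.05722854 -0.991778  ]
[-0.87 -8.84 -0.21]
```

View pics/s8.png

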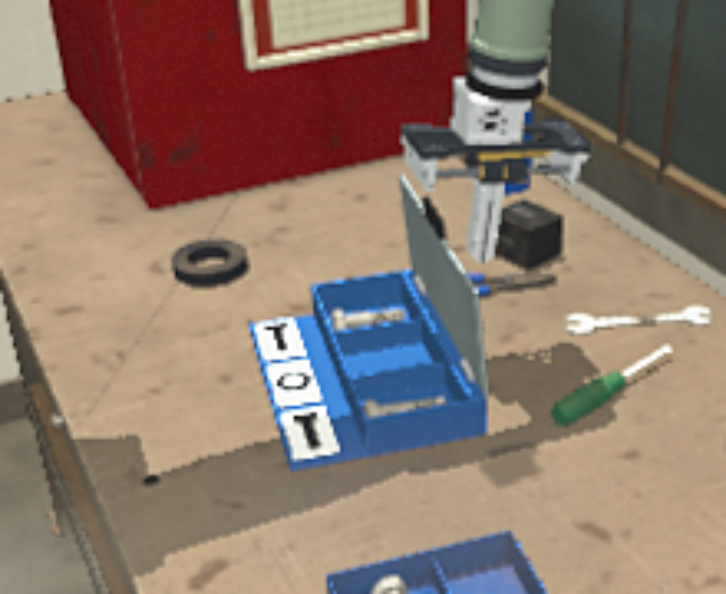

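Request:
{"fn": "jog_arm", "kwargs": {
  "motion": [-0.5,-3,0,0,-0.4,-3,0,0,0,-3,0,0,0,0,0,0]
}}

```text
time: 14.05
ee_pos: [0.6082, 0.0085, 0.1301]
tcp_rot: [-0.054, 0.755, 0.653, -0.02]
ft_force: [0.6, -0.2, -0.5]
width: 0.004
```

```bash
python3 - <<'E'
from h import *
from workcell import manip,grab_frame
s=manip.state(); print(w2c(s["ee_pos"]),s["ft_force"],Rm(s["tcp_rot"]).round(3).tolist()); 
f=grab_frame("scene"); cv2.imwrite("pics/s9.png",cv2.resize(f["img"][100:280,120:340,::-1],None,fx=3.3,fy=3.3))
E
```

```text
[ 0.01999643 -0.00146854  0.13009368] [ 0.63971494 -0.22919703 -0.52783474] [[0.147, 0.984, -0.1], [0.988, -0.142, 0.056], [0.041, -0.107, -0.993]]
```

View pics/s9.png

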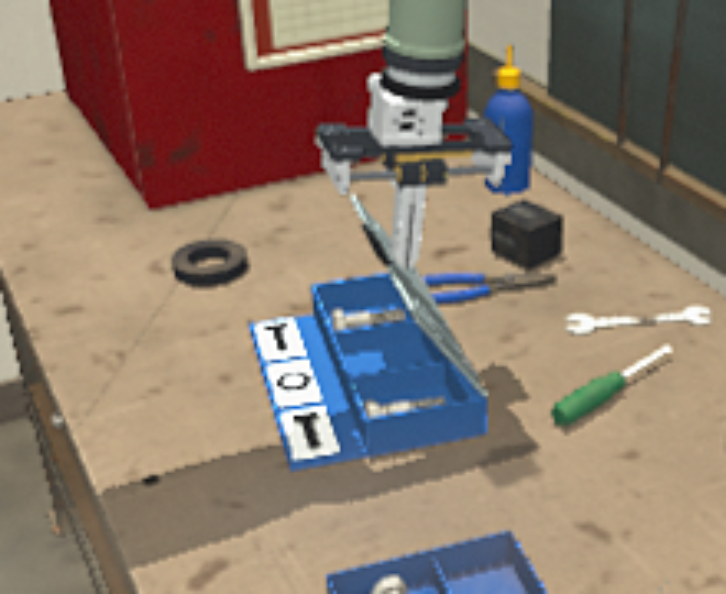

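Request:
{"fn": "jog_arm", "kwargs": {
  "motion": [0,-2,2.1,0,0,-1.6,2.7,0,0,0,0,0]
}}

```text
time: 14.4
ee_pos: [0.5801, 0.0136, 0.0933]
tcp_rot: [-0.046, 0.756, 0.652, -0.012]
ft_force: [-0.7, 0.2, -0.4]
width: 0.006
```

```bash
python3 - <<'E'
from h import *
from workcell import manip,grab_frame
s=manip.state(); print(w2c(s["ee_pos"]),s["ft_force"],Rm(s["tcp_rot"]).round(3).tolist()); 
E
```

```text
[-0.0085632  -0.00207352  0.0932917 ] [-0.68810892  0.2116945  -0.40025872] [[0.148, 0.986, -0.078], [0.988, -0.145, 0.053], [0.041, -0.085, -0.996]]
```

Request:
{"fn": "jog_arm", "kwargs": {
  "motion": [0,-1.5,1.5,0,0,-1,1.5,0,0,-0.5,1.0,0,0,0,0,0]
}}

```text
time: 14.8
ee_pos: [0.562, 0.0169, 0.0634]
tcp_rot: [-0.037, 0.757, 0.652, -0.005]
ft_force: [-0.5, 0.1, 0.5]
width: 0.003
```

```bash
python3 - <<'E'
from h import *
from workcell import manip,grab_frame
s=manip.state(); print(w2c(s["ee_pos"]),s["ft_force"]); 
f=grab_frame("scene"); cv2.imwrite("pics/s10.png",cv2.resize(f["img"][100:280,120:340,::-1],None,fx=3.3,fy=3.3))
E
```

```text
[-0.02698494 -0.00243224  0.06337624] [-0.54261132  0.11643425  0.51160732]
```

View pics/s10.png

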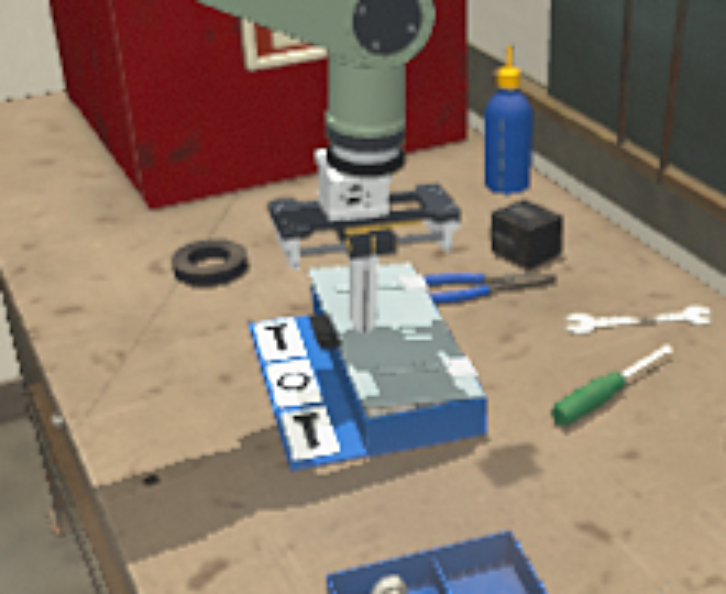

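Request:
{"fn": "jog_arm", "kwargs": {
  "motion": [0,-0.5,0.8,0,0,0,0.8,0,0,0,0,0]
}}

```text
time: 15.15
ee_pos: [0.561, 0.0175, 0.0515]
tcp_rot: [-0.034, 0.757, 0.652, -0.002]
ft_force: [-1.7, 0.0, 3.6]
width: 0.002
```

```bash
python3 - <<'E'
from h import *
from workcell import manip,grab_frame
s=manip.state(); print(w2c(s["ee_pos"]),s["ft_force"]); 
E
```

```text
[-0.02802916 -0.00203809  0.0514891 ] [-1.68709215  0.04615245  3.62768738]
```

Near shut (z 51.5 mm); press a bit more to seat it, then lift away.

Request:
{"fn": "jog_arm", "kwargs": {
  "motion": [0,0,0.6,0,0,0,0.6,0,0,0,0,0]
}}

```text
time: 15.45
ee_pos: [0.5621, 0.0173, 0.0531]
tcp_rot: [-0.034, 0.757, 0.653, -0.004]
ft_force: [-0.1, -0.2, -0.4]
width: 0.007
```

```bash
python3 - <<'E'
from h import *
from workcell import manip,grab_frame
s=manip.state(); print(w2c(s["ee_pos"]),s["ft_force"]); 
E
```

```text
[-0.02693293 -0.00195704  0.05309514] [-0.12856437 -0.21730794 -0.36712787]
```

Request:
{"fn": "jog_arm", "kwargs": {
  "motion": [0,0,-3,0,0,0,-4,0,2,-2,-4,0,4,-2,-2,0,4,-2,0,0]
}}

```text
time: 15.95
ee_pos: [0.5253, 0.1171, 0.1937]
tcp_rot: [-0.035, 0.76, 0.649, -0.004]
ft_force: [-0.0, 0.9, -0.1]
width: 0.006
```

Request:
{"fn": "jog_arm", "kwargs": {
  "motion": [4,-2,0,0,4,-2,0,0,4,-2,0,0,0,0,0,0]
}}

```text
time: 16.35
ee_pos: [0.4825, 0.2536, 0.2037]
tcp_rot: [-0.035, 0.758, 0.651, -0.001]
ft_force: [-0.1, 0.1, -0.3]
width: 0.005
```

```bash
python3 - <<'E'
from h import *
from workcell import manip,grab_frame
s=manip.state(); print(s["ee_pos"],s["ft_force"],s["time"]); 
t=grab_frame("top"); np.savez("t11.npz",**t); P=w2c(cloud(t))
cv2.imwrite("pics/t11.png",cv2.resize(t["img"][165:275,180:400,::-1],None,fx=3.6,fy=3.6,interpolation=cv2.INTER_CUBIC))
m=(abs(P[...,1])<.12)&(P[...,0]>-0.04)&(P[...,0]<0.04)&(P[...,2]>.02)&(P[...,2]<.09)
A=np.c_[P[m][:,0],P[m][:,1],np.ones(m.sum())]; print(np.linalg.lstsq(A,P[m][:,2],rcond=None)[0],m.sum())
f=grab_frame("scene"); np.savez("s11.npz",**f); cv2.imwrite("pics/s11.png",cv2.resize(f["img"][150:320,140:340,::-1],None,fx=3.5,fy=3.5,interpolation=cv2.INTER_CUBIC))
P=w2c(cloud(f))
m=(abs(P[...,1])<.12)&(P[...,0]>-0.04)&(P[...,0]<0.04)&(P[...,2]>.02)&(P[...,2]<.09)
A=np.c_[P[m][:,0],P[m][:,1],np.ones(m.sum())]; print(np.linalg.lstsq(A,P[m][:,2],rcond=None)[0],m.sum())
g=dict(np.load("scene0.npz")); P=w2c(cloud(g))
m=(abs(P[...,1])<.12)&(P[...,0]>-0.04)&(P[...,0]<0.04)&(P[...,2]>.02)&(P[...,2]<.09)
A=np.c_[P[m][:,0],P[m][:,1],np.ones(m.sum())]; print("start scene",np.linalg.lstsq(A,P[m][:,2],rcond=None)[0],m.sum())
E
```

```text
[0.48248324 0.25364692 0.20365341] [-0.14133346  0.06142002 -0.29836741] 16.35
[ 0.00324642 -0.00239189  0.04987331] 2108
[-0.00048377 -0.00115632  0.04942522] 860
start scene [-0.08075167  0.011345    0.05554029] 835
```

View pics/t11.png

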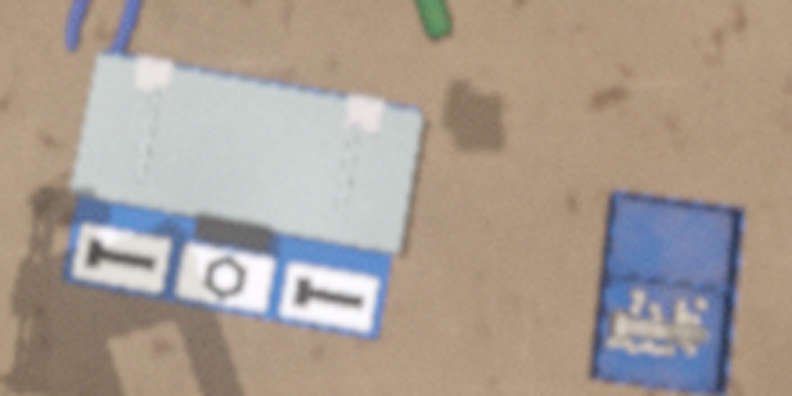

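View pics/s11.png

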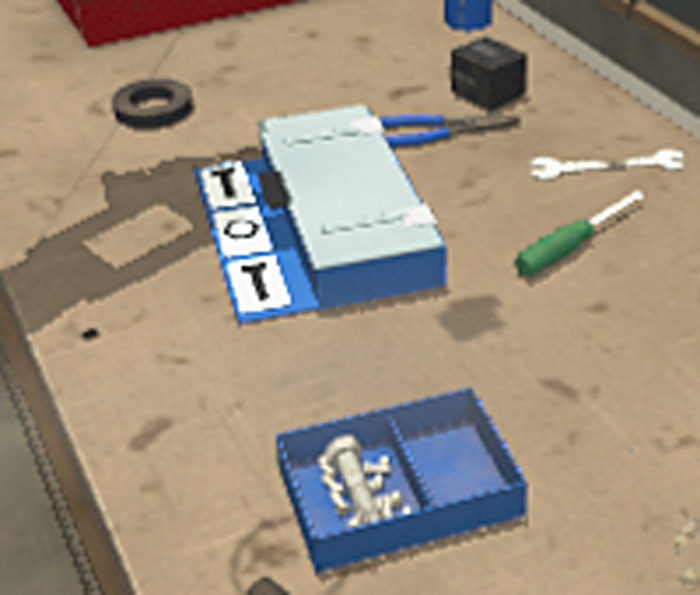

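The lid is level: the fitted tilt is about 0.003 rad from the top camera and 0.000 rad from the scene camera. The bolt lies in the tray and the arm touches nothing, so I am handing in.

```bash
python3 - <<'E'
from workcell import manip
s=manip.state(); print(abs(s["dq"]).max()); print(manip.job_done())
E
```

```text
0.04803645872873892
the job is handed in; nothing more can be done
None
```

The job is done and handed in at about 16.4 s of the 70 s allowed; no verdict was reported.

- **Lid opened:** I swung it up by its lip to about 1.5 rad.
- **Bolt moved:** The nut plate stood in front of the middle compartment. I took that bolt out and laid it in the larger section of the blue tray.
- **Lid shut:** I pulled the lid over from behind and pressed it shut.

**Last checks:**
- The lid's tilt fitted from the depth images was +0.003 rad (top camera) and -0.0005 rad (scene camera), against 0.108 rad ajar at the start by the top camera.
- The bolt lies inside the tray.
- The two outer bolts were in their compartments when last seen, with the lid open. I could not see them again once it was shut.
- The tape and screwdriver look unmoved, judged by eye in the last scene picture. I did not measure them.
- The gripper was clear at 0.20 m height with near-zero force.

**What did not go to plan:**
- The tool drifted out of vertical, up to about 0.13 rad, during the moves. I allowed for it.
- After the last press the fingers sat at 53 mm with no force, about 2 mm above the shut lid's top. The later depth fits still show the lid level.
- At the start the two cameras disagreed on the lid's tilt, 0.108 against 0.081 rad.

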